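Hold the angle gauge on a rough-hewn stand block at the set slope

TASK

I want to scribe the slope of a compass stand on the end of the rough block that is wedged on the bench board. Take the angle gauge off the joist offcut by its yellow grip and stand the middle of its sole on the block's hump at the end with the pencil line, the blade hanging close in front of that end grain and square to it; then rock the gauge on the hump until its hanging pointer settles on the red mark, and keep holding it there, still and lightly pressed on the wood, because you finish while holding it. Leave everything else on the bench where it is.

Things in the scene. Friction and masses are not known exactly. Their poses are not given: they have to be found in the camera images.
- gauge_grip (a point): Centre of the yellow grip on top of the angle gauge. Grip 24 mm thick along x, 30 mm wide (y), 46 mm tall; right below it the black round dial case, 96 mm across, 24 mm thick. Gauge axes: x out of the dial face, y along the sole, z up, square to the sole. The flat underside of the sole (44 mm along x, 110 mm along y) lies 127 mm below this point, its middle 4 mm further +x. About 0.4 kg in all.
- blade_foot (a point): Point of the gauge where the inner face of its steel blade meets the underside of the sole, half-way along it: 26 mm in +x and 127 mm below the grip's centre, in gauge axes. The blade (3 mm thick, 110 mm long) lies on the +x side of this point and hangs 16 mm below the sole. Axes as the gauge.
- pointer (a joint): Angle on the dial of the black pointer, which hangs freely from the dial's centre (58 mm above the sole), stays plumb and swings for about a second after a move. Rad, 0 with the gauge level; grows as it turns clockwise for one who faces the dial, that is as the sole's -y end goes down and its +y end up.
- pointer_tip (a point): Tip of the black pointer, 34 mm below the dial's centre when hanging plumb; its z axis is the pointer's line.
- mark (a joint): Angle of the red mark on the dial's bezel, measured as the pointer's: the pointer is on the mark when both read the same. Set beforehand, somewhere between 0.14 and 0.42, below and to the left for one who faces the dial; nothing outside the case turns it.
- mark_tip (a point): Inner part of the red mark, 38 mm from the dial's centre; its z axis is the line from the mark through the centre.
- hump_end (a point): Top of the rough block's hump, where its ridge meets the end grain that bears the upright pencil line; 74 mm above the bench. x level, out of this end grain; z up. The ridge runs level along -x for 75 mm, then the wood is lower. It falls away at 34 deg towards -y and 14 deg towards +y, 40 mm either side: the sole laid flat on a slope reads wrong. Block and its 210 x 170 mm board are fixed.
- offcut_top (a point): Centre of the top of the joist offcut, a pale timber block 70 mm (x) x 140 mm (y) x 50 mm tall, which does not move. At the start the gauge stands on it, its blade hanging in front of the offcut's +x side.
- teapot: Small dark clay teapot, 110 mm across, 90 mm tall; origin under its middle. Leave it.
- ink_bowl: White ink bowl, 64 mm across, 36 mm tall; origin under its middle. Leave it.
- compass_disc: Loose finished wooden compass disc, 160 mm across, 18 mm thick; origin under its middle. Leave it.
- chalk_box: Orange carton 88 x 56 x 24 mm; origin under its middle. Leave it.
- pencil: Flat red carpenter's pencil, 190 mm long along x, 8 mm thick; origin under its middle. Leave it.
- glue_jar: Amber glue jar with red cap, 52 mm across, 65 mm tall; origin under its middle. Leave it.
- carving_knife: Carving tool with a dark wooden handle, 190 mm long, lying; leave it.
There are look-alikes about, which are no part of the job. What is shaped like the part that bears gauge_grip but orange is not meant.

How it is judged:
By the outcome, as a careful person would: the job done as asked, in the order asked, and still so for the second after the job is handed in, while the arm keeps its last pose, push and grip.
It also fails if it takes over 58 s, if anything falls off the work surface, if the arm or the gripper's body presses on something with over 40 N, if the wrist force passes 120 N, or if a joint passes its speed limit or range.

ROBOT

A 7-joint arm with a two-finger parallel gripper is mounted at the origin on the work surface. World frame = base frame: x ahead of the robot, y to its left, z up, the work surface at z = 0. Lengths are in m, angles in rad, forces in N, time in s.
With the tool pointing down it reaches from about 0.425 to 0.925 m from the base axis. Payload 6.8 kg.
Tool frame: the origin (TCP) lies on the front face of the gripper's body, between the roots of the fingers; the fingertips stand 73 mm ahead of it and the grasp point (between the pads) lies 54 mm ahead of it (env.nose_length is the distance from the TCP to the fingertips, in m); z points along the fingers, y is the line along which they close (so a half turn about z gives the same grasp; the last joint's range is limited). The gripper opens to 85 mm and grips with 20 to 120 N. Pads are 22 mm wide; open, the fingers measure 114 mm over their backs; the gripper's body (76 mm by 85 mm) begins 54 mm behind the grasp point. The pads swing forward as they close: fully open they stand 13 mm farther back than shut.
Start: joints at [-1.369, 0.477, 0.022, 1.555, -0.011, 1.109, -0.083], TCP at [0.206, 0.643, 0.304] pointing down, gripper open.
Joint ranges: [-2.96, 2.96], [-0.34, 2.1], [-1.41, 1.46], [0.24, 2.44], [-1.37, 4.51], [0.17, 1.92], [-2.96, 2.96]. Speed limits (rad/s): [2.39, 2.39, 3.14, 3.14, 3.14, 3.14, 3.14].

INTERFACE

Orientations are given as a unit quaternion [w, x, y, z].
In Python, from cell import env, kin, camera, calibration, job gives the robot as it stands. The module is installed in compiled form; this text tells all that it offers. Calls block until the motion is done:
- env.reach(position, orientation): joint-space move of the TCP to a pose.
- env.movel(position, velocity=0.15, rot=None, stop_force=None): straight line of the TCP; rot=None keeps the orientation; velocity is the mean speed in m/s. With stop_force (N) it stops when the force on the tool has changed by that much, and returns True; else False.
- env.goto_joints(angles): joint-space move.
- env.grip(opening, f_grip=None): finger opening in m; f_grip is the grip in N (None keeps the last); returns when the fingers have stopped.
- env.dwell(seconds).
- kin.inverse_kinematics(position, orientation): joint angles nearest the present ones, or None.
- env.get_state(): the state.
- camera(name): name is "scene" or "top" or "wrist"; returns (picture, depth): 480x640x3 uint8, blue, green, red; 480x640 float32, m along the optical axis (not along the pixel's ray), 0 where there is no reading.
- calibration(name): a dict with "fx", "fy", "cx", "cy" (pixels), "rvec" (rotation vector, rad) and "tvec" (3), from world to camera coordinates, as OpenCV has them. Camera axes: x right, y down, z forward; pixel columns grow to the right and rows downward; lengths in m; the calibration is good to about 2 mm. A picture is of the moment at which its call begins: read the wrist's pose just before it. calibration takes no time and is no camera call; for the wrist camera it gives the pose at the moment of the call.
A pose or a line that the arm cannot do raises env.PlanningError and nothing moves.
- job.job_done(): hands the job in; it is judged then, once.
The state is a dict: "time": time; "qpos": joint angles; "joint_velocities": joint speeds; "joint_torque": joint torques, N m; "tcp_pos": TCP position; "orientation": TCP orientation; "force": force on the tool from outside, world axes, zero at the start; "torque": the same for the moment, N m; "opening": finger opening in m; "gripper_force": force on a finger pad.
Only numpy, scipy, OpenCV 4.12 (cv2) and the standard library are available. Lean on these libraries where they do the work, as an engineer would, in place of code of your own. Each camera call takes 0.05 s, during which the arm holds its last target. There are 200 camera calls.

## Working session

There is one attempt and no reset: what is moved stays moved. The work goes in short steps, each a Python script; the robot and the scene stay as the last script left them, time stands still between calls to the robot, and variables do not carry over. Pictures are saved under pics/ and viewed, at most 10 in all, crops included, and the job is handed in when it is done.

```bash
mkdir -p pics; cat > h.py <<'E'
import numpy as np, cv2
from cell import env, kin, camera, calibration, job
from scipy.spatial.transform import Rotation as R
def cal(n):
    c=calibration(n);K=np.array([[c['fx'],0,c['cx']],[0,c['fy'],c['cy']],[0,0,1]]);Rm=cv2.Rodrigues(np.array(c['rvec'],float))[0];return K,Rm,np.array(c['tvec'],float).ravel()
def pts(c,uv,d):
    K,Rm,t=c;uv=np.atleast_2d(uv).astype(float);d=np.atleast_1d(d)
    p=np.c_[(uv[:,0]-K[0,2])/K[0,0],(uv[:,1]-K[1,2])/K[1,1],np.ones(len(uv))]*d[:,None]
    return (p-t)@Rm
def cloud(c,depth):
    v,u=np.mgrid[0:480,0:640];return pts(c,np.c_[u.ravel(),v.ravel()],depth.ravel()).reshape(480,640,3)
def plane(c,uv,z):
    K,Rm,t=c;o=-Rm.T@t;r=pts(c,uv,np.ones(len(np.atleast_2d(uv))))-o
    return o+r*((z-o[2])/r[:,2])[:,None]
E
python3 - <<'E'
from h import *
for n in("scene","top"):
    c=cal(n);im,d=camera(n);cv2.imwrite(f"pics/{n}0.png",im);np.savez(f"{n}0.npz",im=im,d=d)
    print(n,-c[1].T@c[2],c[0][0,0])
s=env.get_state();print(s['time'],s['force'],s['opening'],s['orientation'])
E
```

```text
scene [1.1373855  0.46614379 1.11807054] 470.62253942108674
top [ 0.3988233  -0.01678152  1.36082603] 511.51624285051884
0.1 [-0.11527587  0.24877362  0.10454506] 0.08561637242793362 [-4.61143982e-05  1.54292365e-01  9.88024897e-01 -8.17162216e-04]
```

View pics/scene0.png

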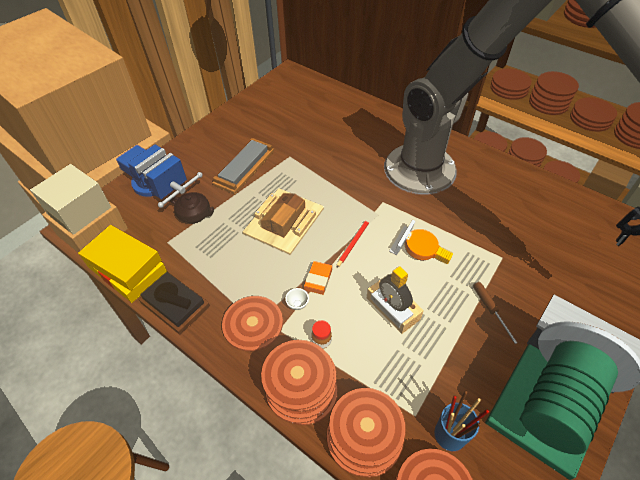

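View pics/top0.png

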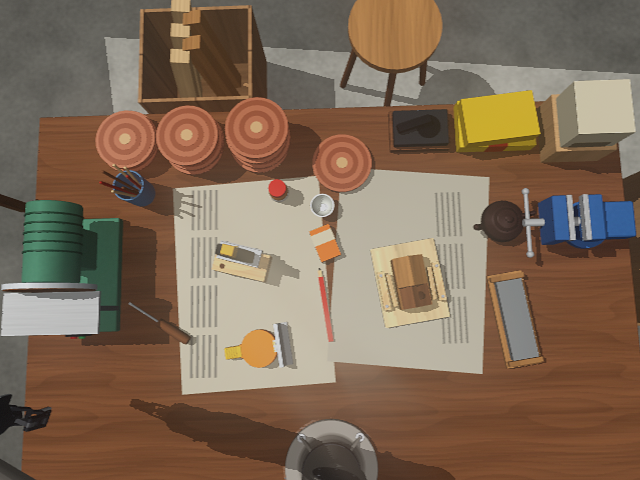

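The scene shows the standing gauge with its black dial at scene (398,290) / top (235,252). The orange-dialled look-alike is lying at scene (425,244) / top (258,348). Other yellow things are the box at scene (120,260) and the look-alike's own grip at (444,255). I choose the standing gauge with the black case. The rough block is at scene (283,212) / top (410,282). Next is a close crop to check.

```bash
python3 - <<'E'
from h import *
S=np.load("scene0.npz");T=np.load("top0.npz")
r=lambda im,x,y,w,h:cv2.resize(im[y:y+h,x:x+w],(400,300),interpolation=cv2.INTER_CUBIC)
m=np.vstack([np.hstack([r(S['im'],350,255,100,75),r(S['im'],235,180,100,75)]),np.hstack([r(T['im'],190,215,100,75),r(T['im'],360,235,108,81)])])
cv2.imwrite("pics/m1.png",m)
for n,D,box in(("scene",S,(380,260,420,290)),("top",T,(205,235,245,265))):
    c=cal(n);P=cloud(c,D['d']);hsv=cv2.cvtColor(D['im'],cv2.COLOR_BGR2HSV)
    mk=cv2.inRange(hsv,(20,150,120),(32,255,255))>0
    x0,y0,x1,y1=box;b=np.zeros_like(mk);b[y0:y1,x0:x1]=1;mk&=b&(D['d']>0)
    q=P[mk];print(n,mk.sum(),np.median(q,0),q.min(0),q.max(0))
    top=q[q[:,2]>np.percentile(q[:,2],95)-.006];print(top.mean(0),cv2.minAreaRect((top[:,:2]*1000).astype(np.float32)))
# block
c=cal("top");P=cloud(c,T['d']);q=P[230:330,365:460].reshape(-1,3);q=q[q[:,2]>.035];print(len(q),q.max(0))
print(cv2.minAreaRect((q[:,:2]*1000).astype(np.float32)))
h=q[q[:,2]>.062];print(cv2.minAreaRect((h[:,:2]*1000).astype(np.float32)))
E
```

```text
scene 143 [0.53773575 0.23304468 0.19857378] [0.40943315 0.19936571 0.00174398] [0.55196275 0.24276523 0.20471252]
[0.53667049 0.22621509 0.20038766] ((536.637939453125, 225.8839569091797), (29.531694412231445, 21.188350677490234), 72.73435974121094)
top 25 [0.53188227 0.23431369 0.20017642] [0.52406145 0.21810259 0.19726734] [0.5503499  0.23959025 0.20360731]
[0.53528215 0.23242628 0.20016254] ((537.4627075195312, 226.5447235107422), (22.725576400756836, 22.068185806274414), 76.36817169189453)
1927 [ 0.53071964 -0.01678152  1.36082603]
((451.4727783203125, -152.22314453125), (130.18502807617188, 284.3526306152344), 9.312678337097168)
((462.9688415527344, -129.35107421875), (223.62039184570312, 130.92010498046875), 89.32864379882812)
```

View pics/m1.png

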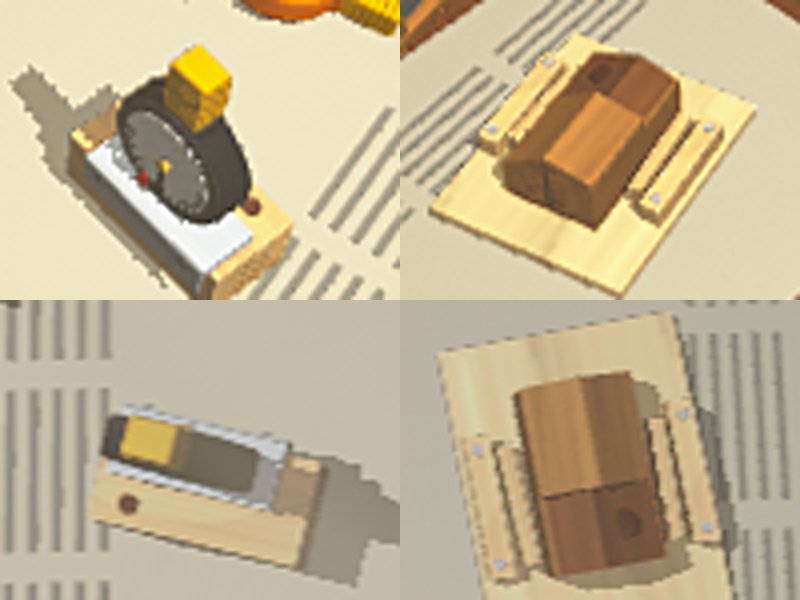

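The crop confirms the choice: a black dial with a yellow grip, its blade and red mark on the +x (scene) side. The block's pencil-lined end also faces +x, at scene ≈(272,228), which is the upper edge of the block in the top view. Next I'll fit the yaws and work out the wrist camera geometry.

```bash
python3 - <<'E'
from h import *
T=np.load("top0.npz");c=cal("top")
m=lambda x,y:(360+(x-400)*.27-.4,235+(y-300)*.27-.4)
n=lambda x,y:(190+x/4-.4,215+(y-300)/4-.4)
B=plane(c,[m(438,353),m(671,312),m(578,378),m(590,490)],0.018);print("board front corners",B[:2])
H=plane(c,[m(578,378),m(590,490)],0.074);print("ridge",H)
print("block base edge", plane(c,[m(515,393),m(547,577)],.05))
O=plane(c,[n(90,543),n(302,568),n(327,465)],.05);print("offcut -x edge",O)
bl=plane(c,[n(118,405),n(291,441)],.055);print("blade edge",bl)
f=lambda d:np.degrees(np.arctan2(d[1],d[0]))
print("yaw board",f(B[0]-B[1])-90,"ridge",f(H[0]-H[1]),"offcut",f(O[0]-O[1])-90,"blade",f(bl[0]-bl[1])-90)
s=env.get_state();c=cal("wrist");q=s['orientation'];Rt=R.from_quat(np.r_[q[1:],q[0]])
o=-c[1].T@c[2];print("cam in tool",Rt.inv().apply(o-s['tcp_pos']));print((c[1]@Rt.as_matrix()).round(3),c[0][0,0])
E
```

```text
board front corners [[ 0.55066146 -0.11521921  0.018     ]
 [ 0.5757525  -0.28146768  0.018     ]]
ridge [[ 0.5248205  -0.20533405  0.074     ]
 [ 0.44886022 -0.20995868  0.074     ]]
block base edge [[ 0.51784718 -0.1650096   0.05      ]
 [ 0.39132013 -0.18163167  0.05      ]]
offcut -x edge [[0.48886765 0.2951513  0.05      ]
 [0.46953144 0.15819817 0.05      ]
 [0.53551437 0.14145713 0.05      ]]
blade edge [[0.57745651 0.27621371 0.055     ]
 [0.55112028 0.16396871 0.055     ]]
yaw board 8.58258932820614 ridge 3.4839968990826193 offcut -8.03638798992013 blade -13.204547455342052
cam in tool [ 0.07763257 -0.00094153 -0.06959967]
[[ 0.     1.    -0.001]
 [-0.953 -0.    -0.302]
 [-0.302  0.001  0.953]] 366.3741533786871
```

```bash
cat >> h.py <<'E'
CT=np.array([[0,1,0],[-.953,0,-.302],[-.302,0,.953]]);CO=np.array([.0776,-.0009,-.0696])
def quat(M): 
    q=R.from_matrix(M).as_quat();return np.r_[q[3],q[:3]]
def look(target,dist,f,up):
    f=f/np.linalg.norm(f);d=-(up-f*(up@f));d/=np.linalg.norm(d)
    C=np.array([np.cross(d,f),d,f])          # world->cam rows
    M=C.T@CT;U,_,V=np.linalg.svd(M);M=U@V
    return target-f*dist-M@CO,quat(M)
E
python3 - <<'E'
from h import *
yaw=np.radians(-12);x=np.array([np.cos(yaw),np.sin(yaw),0]);z=np.array([0,0,1.])
D=np.array([.537,.228,.108])+.012*x
for s in(1,-1):
  for el in(25,35,45,55,65):
    e=np.radians(el)
    for dist in(.16,.2,.25):
      p,q=look(D,dist,-x*np.cos(e)-z*np.sin(e),s*z)
      j=kin.inverse_kinematics(p,q)
      if j is not None: print("dial",s,el,dist,np.round(p,3),np.round(j,2))
for s in(1,-1):
  p,q=look(np.array([.5,-.2,.07]),.25,-z-.3*x,s*x);j=kin.inverse_kinematics(p,q);print("block",s,p,j if j is None else np.round(j,2))
for s in(1,-1):
  M=np.array([s*x,-s*np.cross(z,x),-z]).T
  print(s,kin.inverse_kinematics(np.array([.537,.228,.177+.054]),quat(M)))
E
```

```text
dial 1 45 0.16 [0.634 0.208 0.12 ] [-0.17  1.13 -0.18  1.08 -0.34  1.92  1.08]
dial 1 55 0.16 [0.631 0.209 0.135] [-0.29  1.02  0.03  1.18 -0.4   1.78  1.2 ]
dial 1 55 0.2 [0.653 0.204 0.168] [-0.29  1.02  0.05  1.11 -0.41  1.87  1.18]
dial 1 65 0.16 [0.625 0.21  0.149] [-0.34  0.92  0.08  1.29 -0.38  1.62  1.21]
dial 1 65 0.2 [0.641 0.207 0.186] [-0.34  0.9   0.1   1.23 -0.38  1.7   1.2 ]
dial 1 65 0.25 [0.662 0.202 0.231] [-0.34  0.89  0.13  1.15 -0.4   1.8   1.19]
dial -1 25 0.16 [0.589 0.216 0.186] [-0.71  1.    0.75  1.39 -0.75  1.86 -1.6 ]
dial -1 25 0.2 [0.624 0.209 0.203] [-0.61  0.99  0.64  1.27 -0.69  1.9  -1.68]
dial -1 25 0.25 [0.669 0.199 0.224] [-0.37  0.96  0.23  1.09 -0.48  1.9  -1.9 ]
dial -1 35 0.16 [0.575 0.219 0.192] [-0.76  0.89  0.73  1.5  -0.7   1.66 -1.63]
dial -1 35 0.2 [0.607 0.212 0.215] [-0.73  0.91  0.75  1.4  -0.7   1.74 -1.64]
dial -1 35 0.25 [0.647 0.204 0.243] [-0.68  0.94  0.77  1.27 -0.71  1.84 -1.65]
dial -1 45 0.16 [0.56  0.222 0.195] [-0.83  0.78  0.71  1.62 -0.65  1.44 -1.67]
dial -1 45 0.2 [0.588 0.216 0.223] [-0.8   0.78  0.73  1.54 -0.64  1.5
[... 225 characters left out ...]
.67 -0.57  1.3  -1.74]
dial -1 55 0.25 [0.596 0.215 0.27 ] [-0.86  0.67  0.75  1.57 -0.55  1.4  -1.75]
dial -1 65 0.16 [0.531 0.228 0.194] [-0.99  0.59  0.71  1.86 -0.53  1.   -1.8 ]
dial -1 65 0.2 [0.547 0.225 0.23 ] [-0.99  0.56  0.74  1.8  -0.49  1.08 -1.82]
dial -1 65 0.25 [0.568 0.221 0.276] [-0.97  0.54  0.76  1.72 -0.46  1.18 -1.83]
block 1 [ 0.49523497 -0.19990727  0.23866783] [-0.49  0.48  0.99  2.01 -0.52  0.91 -1.  ]
block -1 [ 0.59482484 -0.21923554  0.20823818] [-0.12  0.86  0.63  1.41 -0.32  1.61  1.93]
1 [-1.06243955  0.5005141   0.74429029  1.88633989 -0.42179437  0.91748228
 -1.89679686]
-1 [-0.67905783  0.41144714  0.21903627  1.86180951 -0.11296623  0.8802691
  0.95570149]
```

```bash
python3 - <<'E'
from h import *
yaw=np.radians(-12);x=np.array([np.cos(yaw),np.sin(yaw),0]);z=np.array([0,0,1.])
D=np.array([.537,.228,.108])+.012*x
e=np.radians(35);p,q=look(D,.25,-x*np.cos(e)-z*np.sin(e),-z)
x2=np.array([np.cos(.1),np.sin(.1),0])
for th in(.14,.3,.42):
  M=R.from_rotvec(x2*th).as_matrix()@np.array([x2,-np.cross(z,x2),-z]).T
  j=kin.inverse_kinematics(np.array([.52,-.2,.074])+M@np.array([-.026,0,-.127-.054]),quat(M));print(th,None if j is None else j.round(2))
env.movel(np.array([.206,.643,.36]),.2)
for h in(.1,.06,.03):
  if kin.inverse_kinematics(p+[0,0,h],q) is not None: env.reach(p+[0,0,h],q);break
print(h)
env.movel(p,.15)
def snap(n):
  c=cal("wrist");im,d=camera("wrist");np.savez(n+".npz",im=im,d=d,K=c[0],R=c[1],t=c[2]);return im
a=snap("dial")[::-1,::-1]
env.movel(p+[0,0,.06],.15)
p2,q2=look(np.array([.5,-.2,.07]),.22,-z-.3*x2,x2)
env.reach(p2,q2)
b=snap("block")
cv2.imwrite("pics/dial.png",a);cv2.imwrite("pics/block.png",b);print(env.get_state()['time'])
E
```

```text
0.14 [-0.27  0.47  0.86  1.92 -0.54  1.06 -0.62]
0.3 [-0.17  0.6   0.92  1.84 -0.71  1.26 -0.42]
0.42 [-0.1   0.7   0.96  1.77 -0.81  1.42 -0.31]
0.1
5.7667
```

View pics/dial.png

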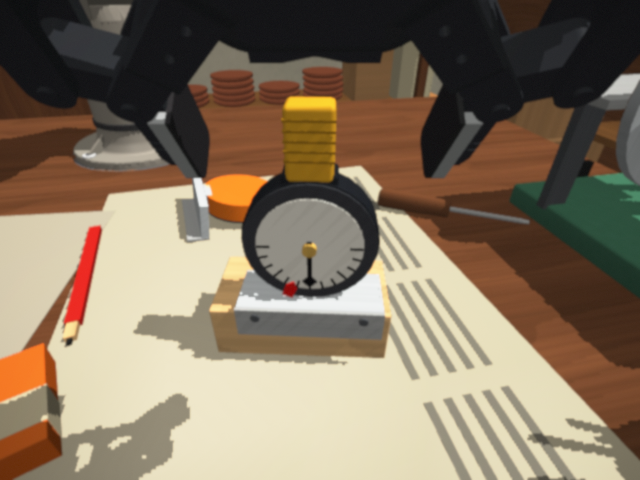

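View pics/block.png

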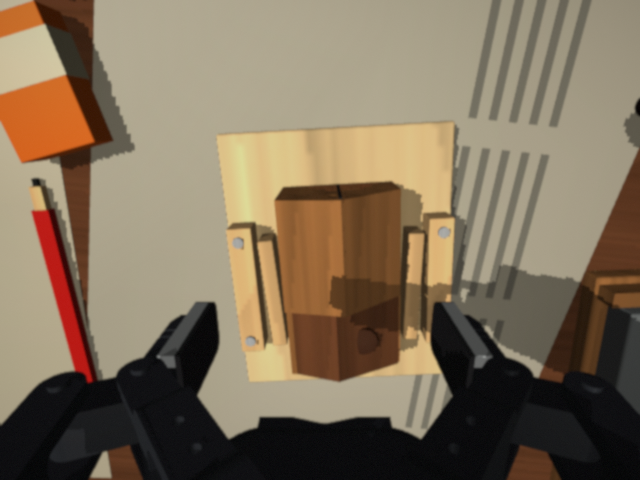

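The dial view shows the pointer plumb from its centre (309,249) to (310,281). The red mark is at (290,289), below and to the left. The block view shows the ridge from its pencil-lined end at ≈(340,197) to the step at ≈(345,305), with the end grain facing up-image (+x). Next I'll compute the angles and poses.

```bash
python3 - <<'E'
from h import *
L=np.load("block.npz");c=(L['K'],L['R'],L['t']);P=cloud(c,L['d'])
def fit(p):
    m=p.mean(0);n=np.linalg.svd(p-m)[2][2];n*=np.sign(n[2]);return m,n
A=P[215:265,288:332].reshape(-1,3);Bp=P[215:265,352:390].reshape(-1,3)
m1,n1=fit(A);m2,n2=fit(Bp);r=np.cross(n1,n2);r*=np.sign(r[0]);r/=np.linalg.norm(r)
print("slopes",np.degrees(np.arccos([n1[2],n2[2]])),"ridge dir",r,np.degrees(np.arctan2(r[1],r[0])))
pt=np.linalg.solve(np.array([n1,n2,[1,0,0]]),[n1@m1,n2@m2,.5]);print("ridge at x=.5",pt)
print("col 340 rows:",[(v,P[v,341].round(4).tolist()) for v in range(180,206,2)])
print("pix ends on .074",plane(c,[(340,197),(345,304)],.074).round(4))
print("board front",(b:=plane(c,[(218,134),(453,122)],P[150,300,2])).round(4),np.degrees(np.arctan2(*(b[0]-b[1])[1::-1]))-90)
bb=P[140:170,260:420].reshape(-1,3);print("board z",bb[:,2].mean())
L=np.load("dial.npz");c=(L['K'],L['R'],L['t']);im=L['im'];P=cloud(c,L['d']);hsv=cv2.cvtColor(im,cv2.COLOR_BGR2HSV)
W=np.zeros((480,640),bool);W[170:400,240:420]=1
y=(cv2.inRange(hsv,(20,150,80),(32,255,255))>0)&W&(L['d']>0)
n_,lab,st,_=cv2.connectedComponentsWithStats(y.astype(np.uint8));k=1+st[1:,4].argmax();g=lab==k
y=cv2.erode(g.astype(np.uint8),np.ones((3,3)))>0
q=P[y];print("grip",len(q),q.min(0),q.max(0))
fr=q[(q[:,2]<.192)];m,n=fit(fr);n*=np.sign(n[0]);print("front",m,n,np.degrees(np.arctan2(n[1],n[0])))
# dial face plane: grey
f=P[480-275:480-215,640-350:640-270].reshape(-1,3);m,n=fit(f);n*=np.sign(n[0]);print("dial",m,n,np.degrees(np.arctan2(n[1],n[0])))
def onp(uv):
    K,Rm,t=c;o=-Rm.T@t;r=pts(c,uv,np.ones(len(uv)))-o;return o+r*(((m-o)@n)/(r@n))[:,None]
red=(cv2.inRange(hsv,(0,180,80),(6,255,255))|cv2.inRange(hsv,(173,180,80),(180,255,255)))>0
R0=np.zeros_like(red);R0[480-305:480-275,640-310:640-270]=1;v,u=np.nonzero(red&R0);rp=np.c_[u,v];print("red",len(u),rp.mean(0),rp.min(0),rp.max(0))
v,u=np.nonzero(cv2.inRange(hsv[480-260:480-238,640-320:640-298],(15,120,80),(32,255,255)));ce=np.array([u.mean()+320,v.mean()+220]);print("centre px",ce,len(u))
X=onp(np.vstack([rp.mean(0),ce,[640-1-310,480-1-281]]));yv=np.cross([0,0,1],n);yv/=np.linalg.norm(yv)
d=X-X[1];print(X.round(4),"mark ang",np.arctan2(-(d[0]@yv),-d[0,2])," ptr",np.arctan2(-(d[2]@yv),-d[2,2]),"r",np.linalg.norm(d,axis=1))
# outline of dial, large crop
cv2.imwrite("pics/dz.png",cv2.resize(im[::-1,::-1][210:340,215:405],(760,520),interpolation=cv2.INTER_CUBIC))
E
```

```text
slopes [81.44295462 69.38187175] ridge dir [0.97934366 0.13881358 0.14702645] 8.067446206692567
ridge at x=.5 [ 0.5        -0.20167567  0.13698309]
col 340 rows: [(180, [0.5264, -0.2103, 0.0121]), (182, [0.5248, -0.2105, 0.0107]), (184, [0.5238, -0.2105, 0.0142]), (186, [0.5233, -0.2103, 0.0203]), (188, [0.5236, -0.2098, 0.0309]), (190, [0.5236, -0.2094, 0.0394]), (192, [0.5236, -0.2091, 0.0475]), (194, [0.5243, -0.2085, 0.0588]), (196, [0.524, -0.2083, 0.0641]), (198, [0.5237, -0.2082, 0.0688]), (200, [0.5233, -0.208, 0.0729]), (202, [0.5221, -0.2082, 0.0727]), (204, [0.5211, -0.2083, 0.0734])]
pix ends on .074 [[ 0.5252 -0.2072  0.074 ]
 [ 0.4583 -0.218   0.074 ]]
board front [[ 0.5498 -0.1196  0.0106]
 [ 0.5748 -0.2842  0.0106]] 8.634555324143832
board z 0.012686173660929343
grip 3348 [0.52779064 0.20758766 0.1553643 ] [0.55226274 0.23736739 0.2001862 ]
front [0.54682245 0.22108081 0.17471946] [ 0.96615175 -0.25794585 -0.00383838] -14.94832374387829
dial [0.55077543 0.21998225 0.1100125 ] [ 0.87831894 -0.23789342 -0.41468369] -15.155002206376782
red 124 [349.30645161 190.13709677] [343 184] [355 196]
centre px [329.96835443 229.39240506] 158
[[0.5154 0.2094 0.0413]
 [0.5481 0.2202 0.1043]
 [0.5272 0.2248 0.0573]] mark ang 0.2922094297670399  ptr 0.021590365667302564 r [0.07185419 0.         0.05168173]
```

View pics/dz.png

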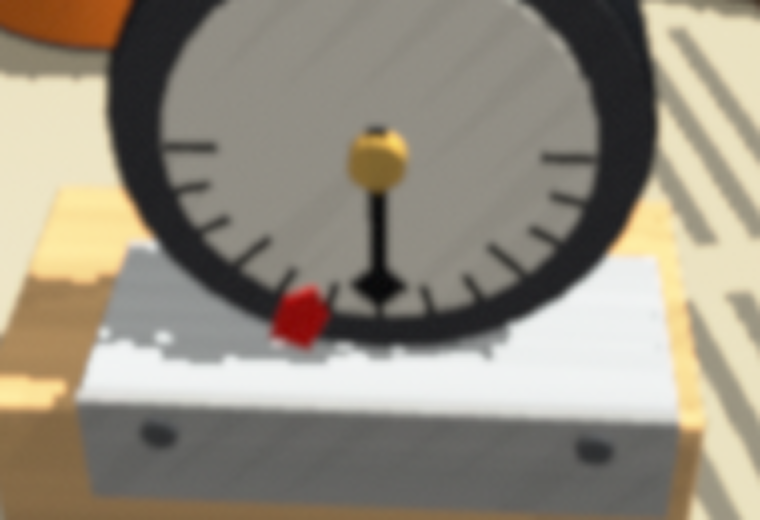

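```bash
python3 - <<'E'
from h import *
def fit(p):
    for _ in range(3):
        m=np.median(p,0) if _==0 else p.mean(0);n=np.linalg.svd(p-m)[2][2];e=np.abs((p-m)@n);p=p[e<=max(np.percentile(e,80),.001)]
    n=np.linalg.svd(p-p.mean(0))[2][2];return p.mean(0),n
L=np.load("block.npz");c=(L['K'],L['R'],L['t']);P=cloud(c,L['d']);d=L['d']
def pat(y0,y1,x0,x1):
    s=P[y0:y1,x0:x1][d[y0:y1,x0:x1]>0];return s[s[:,2]<.1]
m1,n1=fit(pat(210,300,288,332));m2,n2=fit(pat(210,265,352,390))
n1*=np.sign(n1[2]);n2*=np.sign(n2[2]);r=np.cross(n1,n2);r*=np.sign(r[0]);r/=np.linalg.norm(r)
print("slopes",np.degrees(np.arccos([n1[2],n2[2]])),"ridge yaw",np.degrees(np.arctan2(r[1],r[0])),r[2])
for x in(.46,.49,.524):print(np.linalg.solve(np.array([n1,n2,[1,0,0]]),[n1@m1,n2@m2,x]))
# end face rows 187-194
eg=np.array([np.median(P[187:194,u][(d[187:194,u]>0)],0) for u in range(295,390,5)]);k=np.polyfit(eg[:,1],eg[:,0],1);print("endgrain yaw",-np.degrees(np.arctan(k[0])),"x at y=-.2085",np.polyval(k,-.2085))
L=np.load("dial.npz");c=(L['K'],L['R'],L['t']);im=L['im'];P=cloud(c,L['d']);d=L['d'];hsv=cv2.cvtColor(im,cv2.COLOR_BGR2HSV)
s=P[205:265,290:370][d[205:265,290:370]>0];m,n=fit(s);n*=np.sign(n[0]);print("dial",m,n,np.degrees(np.arctan2(n[1],n[0])))
n=np.array([n[0],n[1],0]);n/=np.linalg.norm(n);yv=np.array([-n[1],n[0],0])
def U(x,y):return [639-(215+(x+.5)/4-.5),479-(210+(y+.5)/4-.5)]
uv=np.array([U(190,148),U(568,158),U(379,305),U(333,295),U(287,280),U(425,300),U(378,287),U(302,318),U(377,160)])
K,Rm,t=c;o=-Rm.T@t;rr=pts(c,uv,np.ones(len(uv)))-o
for h in(0,.002,.004,.006):
    X=o+rr*(((m-o)@n+h)/(rr@n))[:,None]
    if h==0: C=(X[0]+X[1])/2
    dd=X-C;print(h,C.round(4),"lat",(dd@yv*1000).round(1),"z",(dd[:,2]*1000).round(1),"ang",np.arctan2(-dd@yv,-dd[:,2]).round(3))
red=(cv2.inRange(hsv,(0,180,80),(6,255,255))|cv2.inRange(hsv,(173,180,80),(180,255,255)))>0
R0=np.zeros_like(red);R0[175:205,330:370]=1;red=red&R0&(d>0);q=np.median(P[red],0);print("red depth lat/z/out",1000*(q-C)@yv,1000*(q-C)[2],1000*(q-m)@n)
E
```

```text
slopes [13.98749308 34.19194294] ridge yaw 8.813815663378769 0.0019001092574497957
[ 0.46       -0.21767797  0.07359879]
[ 0.49       -0.21302632  0.07365647]
[ 0.524      -0.20775445  0.07372185]
endgrain yaw 8.84316063840446 x at y=-.2085 0.5234022231748637
dial [0.5501216  0.22015932 0.10995891] [ 9.66164601e-01 -2.57926266e-01 -7.18824726e-05] -14.947049656347017
0 [0.55   0.2199 0.1072] lat [-32.2  32.2  -0.   -8.5 -16.8   8.4  -0.2 -14.4  -0.2] z [ -0.2   0.2 -34.4 -32.3 -29.1 -32.7 -30.  -38.2  -1.5] ang [ 1.565e+00 -1.577e+00  1.000e-03  2.560e-01  5.230e-01 -2.510e-01
  7.000e-03  3.600e-01  1.100e-01]
0.002 [0.55   0.2199 0.1072] lat [-31.7  32.    0.1  -8.2 -16.5   8.4  -0.1 -14.1  -0. ] z [  1.2   1.6 -32.6 -30.6 -27.4 -31.  -28.3 -36.4  -0. ] ang [ 1.61  -1.622 -0.003  0.263  0.542 -0.266  0.002  0.369  0.717]
0.004 [0.55   0.2199 0.1072] lat [-31.3  31.8   0.2  -8.  -16.2   8.5   0.1 -13.8   0.1] z [  2.7   3.1 -30.8 -28.8 -25.6 -29.2 -26.5 -34.6   1.4] ang [ 1.656e+00 -1.667e+00 -8.000e-03  2.710e-01  5.620e-01 -2.830e-01
 -3.000e-03  3.800e-01 -3.060e+00]
0.006 [0.55   0.2199 0.1072] lat [-30.8  31.7   0.4  -7.8 -15.9   8.6   0.2 -13.5   0.3] z [  4.1   4.5 -29.  -27.  -23.9 -27.4 -24.8 -32.8   2.9] ang [ 1.704 -1.713 -0.013  0.281  0.586 -0.302 -0.009  0.391 -3.053]
red depth lat/z/out -14.392476980986586 -36.45291150380003 1.9224849073565387
```

Mark angle ≈ 0.37 rad. The gauge yaw is -14.95° with the grip at (0.535,0.224). The ridge yaw is 8.8° with hump_end at ≈(0.5236,-0.208,0.074). Now the grasp and lift.

```bash
cat >> h.py <<'E'
Z=np.array([0,0,1.])
def frame(yawdeg,th=0):
    y=np.radians(yawdeg);x=np.array([np.cos(y),np.sin(y),0]);G=R.from_rotvec(x*th).as_matrix()@np.array([x,np.cross(Z,x),Z]).T
    return G,G@np.diag([1,-1,-1.])   # gauge axes, tool axes
E
python3 - <<'E'
from h import *
G,M=frame(-14.95);q=quat(M);p=np.array([.5351,.2239,.177+.003+.054])
s=env.get_state();env.movel(np.array(s['tcp_pos'])+[0,0,.12],.2)
env.reach(p+[0,0,.10],q);env.movel(p,.1)
f0=env.get_state();env.grip(.02,80);s=env.get_state();print("grip",s['opening'],s['gripper_force'],s['force'],f0['force'],s['tcp_pos'])
env.movel(p+[0,0,.12],.12);env.dwell(.3);s=env.get_state();print(s['opening'],s['force'],s['time'],s['tcp_pos'])
G,M=frame(8.8);E=np.array([.5236,-.2079,.074])
foot=lambda pt,M,G,k=.184:pt-G@np.array([.026,0,-.127])+Z*0+M@np.array([0,0,-.057])
t=foot(E+G[:,0]*.008+Z*.05,M,G);env.reach(t,quat(M));env.dwell(.5)
s=env.get_state();print(s['time'],s['tcp_pos'],t,s['force'])
for n in("wrist","scene"):
    c=cal(n);im,d=camera(n);np.savez(n+"1.npz",im=im,d=d,K=c[0],R=c[1],t=c[2]);cv2.imwrite(f"pics/{n}1.png",im)
a=cv2.resize(cv2.imread("pics/scene1.png")[120:270,190:390],(533,400),interpolation=cv2.INTER_CUBIC)
cv2.imwrite("pics/c1.png",np.hstack([cv2.resize(cv2.imread("pics/wrist1.png"),(400,300)),a[:300,100:500]]))
E
```

```text
grip 0.0295508611780101 79.63082313537598 [0.3353786  1.9257403  1.72794302] [-0.3966994   0.4869989  -0.78237222] [0.53529011 0.22432207 0.23430839]
0.029426115871111148 [-0.180535    0.26997231 -3.84682358] 11.2417 [0.53500529 0.22385833 0.35360106]
13.35 [ 0.5058621  -0.21055282  0.30801185] [ 0.50581189 -0.21065375  0.308     ] [-0.60557843  0.17119347 -5.08192689]
```

View pics/c1.png

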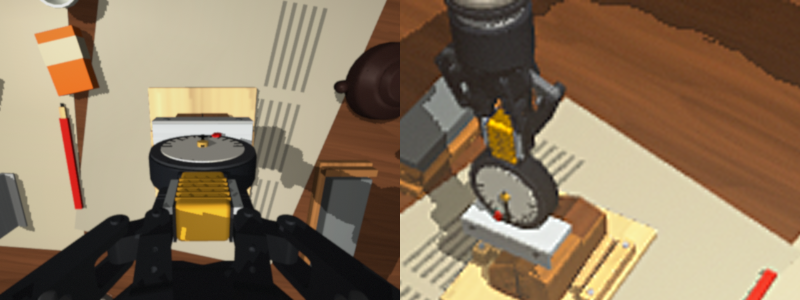

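The gauge is held squarely above the hump, with the dial, pointer and mark visible in both views. Next I'll lower it and feel the end grain lightly with the blade, back off, then set the sole on the ridge.

```bash
cat >> h.py <<'E'
foot=lambda pt,M,G:pt-G@np.array([.026,0,-.127])+M@np.array([0,0,-.057])
def footof(): # blade foot from state
    s=env.get_state();q=s['orientation'];M=R.from_quat(np.r_[q[1:],q[0]]).as_matrix();G=M@np.diag([1,-1,-1.])
    return np.array(s['tcp_pos'])-M@np.array([0,0,-.057])+G@np.array([.026,0,-.127]),s
E
python3 - <<'E'
from h import *
G,M=frame(8.8);E=np.array([.5236,-.2079,.074]);x=G[:,0]
print("desc hit",env.movel(foot(E+x*.008+Z*.006,M,G),.08,stop_force=4));env.dwell(.3)
hit=env.movel(foot(E-x*.004+Z*.006,M,G),.015,stop_force=2)
f,s=footof();gx=(f-E)@x;print("touch",hit,"gap est mm",1000*gx,s['force'],(f-E)*1000)
if hit:
    E2=E+x*gx
    env.movel(foot(E2+x*.003+Z*.006,M,G),.03);env.dwell(.3);s0=env.get_state()['force']
    hit=env.movel(foot(E2+x*.003-Z*.006,M,G),.012,stop_force=4)
    f,s=footof();print("sole",hit,(f-E)*1000,s0,s['force'],s['time'],s['opening'])
    np.save("E2.npy",E2)
E
```

```text
desc hit False
touch True gap est mm -0.4596966414836676 [ 2.38279584 -0.9531936  -3.88603893] [-0.47105371  0.03799045  5.61980893]
sole True [ 2.00769007  0.46134382 -0.08692199] [-0.37458802  1.07008101 -4.99823159] [-0.91802815  0.169429    3.03011611] 16.2333 0.029098379823696514
```

```bash
python3 - <<'E'
from h import *
E=np.array([.5236,-.2079,.074]);E2=np.load("E2.npy");G,M=frame(8.8);x=G[:,0]
f,s=footof();P=E2+x*.003;P[2]=f[2];W=-5.0
for i in range(1,9):
    G,M=frame(8.8,.37*i/8);env.movel(foot(P,M,G),.05,rot=quat(M));env.dwell(.1)
    f,s=footof();N=s['force'][2]-W;print(i,s['force'].round(1) if hasattr(s['force'],'round') else s['force'],round(N,1),((f-P)*1000).round(2))
    if N>8:P[2]-=-.0003
    if N<3:P[2]-=.0003
env.dwell(1.2);f,s=footof();print(s['force'],s['time'],s['torque'])
np.save("P.npy",P)
for n in("wrist","scene"):
    c=cal(n);im,d=camera(n);np.savez(n+"2.npz",im=im,d=d,K=c[0],R=c[1],t=c[2])
    if n=="wrist":w=cv2.resize(im[180:300,220:420],(500,300),interpolation=cv2.INTER_CUBIC)
    else: a=cv2.resize(im[170:245,245:320],(300,300),interpolation=cv2.INTER_CUBIC)
cv2.imwrite("pics/c2.png",np.hstack([w,a]))
E
```

```text
1 [-0.1 -2.8 -0.2] 4.8 [ 0.09 -0.81  0.06]
2 [-0.8 -3.1 -1.1] 3.9 [ 0.07 -0.35  0.03]
3 [ 0.2 -2.4  0.2] 5.2 [0.08 0.05 0.02]
4 [-1.  -2.3 -1. ] 4.0 [ 0.01  0.04 -0.04]
5 [-1.1 -0.8 -1. ] 4.0 [ 0.02  0.01 -0.06]
6 [-0.7 -0.7 -0.8] 4.2 [-0.02  0.   -0.09]
7 [-0.1 -0.4 -2.4] 2.6 [-0.02 -0.01 -0.11]
8 [-0.4 -0.9  0.7] 5.7 [0.15 0.15 0.18]
[0.55277636 0.6055921  4.20962397] 20.7917 [ 0.0287033  -0.06189086 -0.03566245]
```

View pics/c2.png

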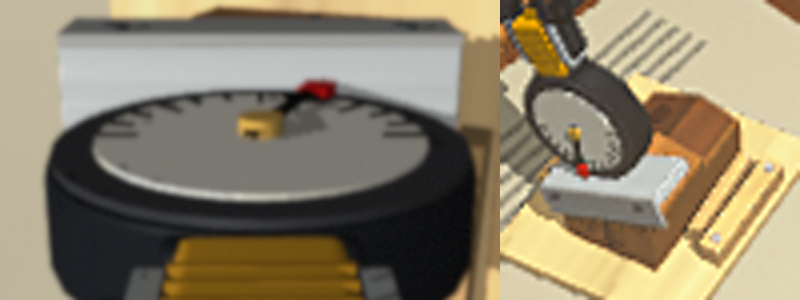

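```bash
python3 - <<'E'
from h import *
f,s=footof();q=s['orientation'];G=R.from_quat(np.r_[q[1:],q[0]]).as_matrix()@np.diag([1,-1,-1.])
print("tool tilt",np.arcsin(G[2,1]),"pitch",G[2,0],"yaw",np.degrees(np.arctan2(G[1,0],G[0,0])))
C=f+G@np.array([-.0106,0,.058])
for n,(x0,y0,x1,y1) in(("wrist",(220,180,420,300)),("scene",(255,190,275,220))):
    L=np.load(n+"2.npz");c=(L['K'],L['R'],L['t']);im=L['im'];hsv=cv2.cvtColor(im,cv2.COLOR_BGR2HSV);d=L['d']
    B=np.zeros((480,640),bool);B[y0:y1,x0:x1]=1
    red=((cv2.inRange(hsv,(0,150,60),(6,255,255))|cv2.inRange(hsv,(172,150,60),(180,255,255)))>0)&B
    K,Rm,t=c;o=-Rm.T@t
    def at(uv,h):
        r=pts(c,uv,np.ones(len(uv)))-o;X=o+r*(((C-o)@G[:,0]+h)/(r@G[:,0]))[:,None];return (X-C)@G*1000
    v,u=np.nonzero(red);rc=np.array([[u.mean(),v.mean()]])
    # hub from yellow component near predicted centre
    pc=Rm@C+t;pc=K@pc/pc[2]
    hub=(cv2.inRange(hsv,(15,110,80),(32,255,255))>0)&B;vv,uu=np.nonzero(hub);k=np.hypot(uu-pc[0],vv-pc[1])<(15 if n=="wrist" else 5)
    hc=np.array([[uu[k].mean(),vv[k].mean()]]) if k.any() else np.array([[np.nan]*2])
    # darkest pixels of pointer
    print(n,"red",len(u),rc,"pred centre",pc[:2],"hub",hc,k.sum())
    for h in(.0,.002,.004):
        a=at(rc,h)[0];b=at(hc,h)[0];print(h,"red",a.round(1),"hub",b.round(1),"mark ang abs",np.arctan2(-a[1],-a[2]).round(3))
    if n=="wrist":
        P=cloud(c,d);qq=(P[red&(d>0)]-C)@G*1000;print("red depth",np.median(qq,0).round(1))
        qh=(P[int(hc[0,1]),int(hc[0,0])]-C)@G*1000;print("hub depth",qh.round(1))
        # tip: dark pixels between hub and red
        g=cv2.cvtColor(im,cv2.COLOR_BGR2GRAY)
        for v in range(210,226):
            row=g[v,320:360];m=row<70;print(v,(320+np.nonzero(m)[0].mean()).round(1) if m.any() else None,end=' ')
E
```

```text
tool tilt 0.37008272831701106 pitch 0.00014714616994404225 yaw 8.803065798462994
wrist red 65 [[347.32307692 215.53846154]] pred centre [323.15022432 233.78807799] hub [[323.90909091 229.39393939]] 165
0.0 red [ -0.  -15.9 -40.8] hub [ 0.  -0.4 -8.6] mark ang abs 0.372
0.002 red [  2.  -15.5 -33.1] hub [ 2.  -0.4 -1.9] mark ang abs 0.437
0.004 red [  4.  -15.  -25.4] hub [ 4.  -0.4  4.8] mark ang abs 0.533
red depth [  1.7 -15.8 -35.4]
hub depth [4.1 0.1 4.2]
210 None 211 None 212 None 213 346.5 214 347.5 215 347.0 216 346.0 217 339.3 218 344.4 219 344.9 220 343.0 221 341.2 222 335.0 223 338.5 224 333.0 225 333.0 scene red 8 [[265.125 211.875]] pred centre [263.32452419 202.27542519] hub [[263.125 202.875]] 8
0.0 red [ -0.  -13.8 -38.3] hub [-0.  -2.1 -2.5] mark ang abs 0.345
0.002 red [  2.  -11.2 -36.2] hub [ 2.   0.4 -0.5] mark ang abs 0.299
0.004 red [  4.   -8.6 -34.2] hub [4.  3.  1.5] mark ang abs 0.247
```

```bash
python3 - <<'E'
from h import *
ims=[camera("wrist")[0].astype(float) for _ in range(6)]
im=np.mean(ims,0).astype(np.uint8);cv2.imwrite("wz.png",im);print(np.std(ims[0]-ims[1]),env.get_state()['time'])
cv2.imwrite("pics/wz.png",cv2.resize(im[205:245,315:370],(792,576),interpolation=cv2.INTER_CUBIC))
E
```

```text
1.0890871233206605 21.1917
```

View pics/wz.png

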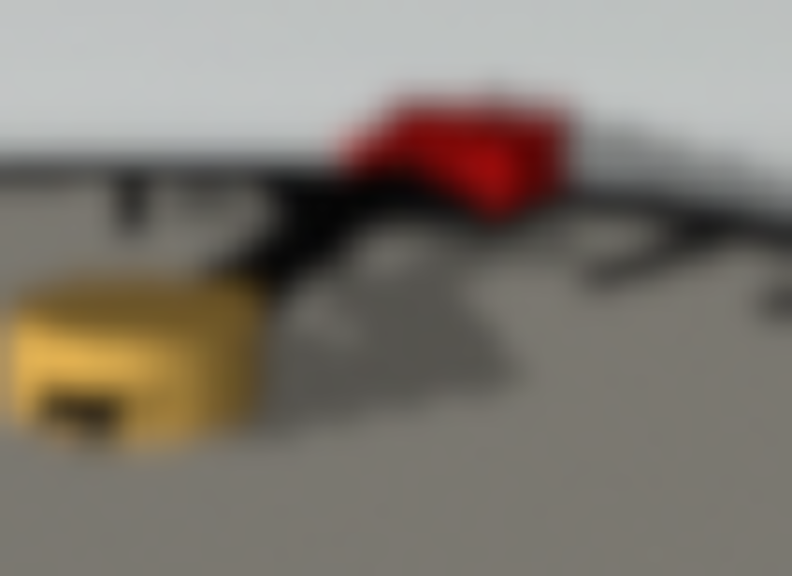

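The zoom shows the pointer's tip at (390,190) running onto the red mark, which spans x 340–575. The pointer covers the mark's lower-left part. Tilt reads 0.370 against a mark estimate of 0.37, so I'll leave the angle alone, ease the press to about 5 N, let it settle and hand in.

```bash
python3 - <<'E'
from h import *
P=np.load("P.npy");G,M=frame(8.8,.371)
avg=lambda:np.mean([(env.dwell(.05),env.get_state()['force'])[1] for _ in range(10)],0)
N=avg()[2]+4.7;print("start",N)
for i in range(6):
    if 4<N<6.5:break
    P[2]+=.00012 if N>6.5 else -.00008
    env.movel(foot(P,M,G),.02,rot=quat(M));env.dwell(.3);F=avg();N=F[2]+4.7;print(P[2],F.round(2))
env.dwell(1.8);f,s=footof();F=avg();print("final",F,((f-np.load("E2.npy"))*1000).round(2),s['opening'],s['time'])
if 2.5<F[2]+4.7<9: print(job.job_done())
E
```

```text
start 9.313231919214363
0.07373307800943187 [0.65 0.07 3.59]
0.07385307800943186 [0.94 0.41 0.67]
final [ 0.56047198  0.60247504 -2.14060872] [ 2.91  0.45 -0.2 ] 0.02916387235035958 25.5917
the job is handed in; nothing more can be done
None
```

The job is handed in. The gauge is held still on the hump at the pencil-line end, tilted to 0.371 rad for a red mark I measured at about 0.37. The blade hangs about 3 mm off the end grain, and the sole was pressing with about 2.5 N (my target was 4–6.5 N) when I handed in, at about 26 s.

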